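Clamp a bark chip by feel and set the witness marker

TASK

Clamp the bark chip that stands in the lever gauge: press the stiff lever round gently until its resistance firms up on the chip, without crushing it, and leave the lever there, holding the chip. Then note how far the lever travelled by moving the yellow marker until its needle is in line with the lever's needle, and leave it there. Leave the other chips, the dish and the jar alone.

Things in the scene. Friction and masses are not known exactly. Their poses are not given: they have to be found in the camera images.
- gauge: ivory base plate, 270 mm (x) by 280 mm (y) by 12 mm, fixed to the table, carrying pivot, lever, anvil, arc scale, marker and a blue rack for three chips (at its +y edge, up to 42 mm high). Origin: on the table, 5 mm to -y of the plate's middle; z up. The steel anvil (44 mm by 22 mm, top at 46 mm) is at +y of the jaw's chip
- pivot (a point): the common vertical axis of lever and marker, at the plate's top (z 12 mm); axes parallel to the gauge's
- anvil (a point): middle of the foot of the anvil's flat face, which faces the gauge's -y; the measured chip's origin lies here (within 2 mm)
- lever (a joint): lever value, rad, growing clockwise seen from above, 0 to 0.62; starts open at 0 to 0.07 and stays where it is left. At value v a lever point at distance r from the pivot lies, in the gauge's axes, at pivot + r*(-cos(0.35-v), -sin(0.35-v)): the handle starts on the gauge's -y side and is pressed towards +y. The blue bar is 16 mm wide, top 41 mm above the table, and ends 135 mm from the pivot
- handle (a point): on the axis of the lever's upright black handle, 70 mm above the table; round, 18 mm in diameter, 125 mm from the pivot, standing 41 to 92 mm above the table. Free travel drags with 1 to 3 N here; once the jaw meets the chip (lever value 0.12 to 0.52) the force climbs 3 to 4 N per mm. 7 to 11 N in all is a good firm press; above about 20 N, or by a fast blow, the chip is crushed
- needle (a point): tip of the lever's red needle, 149 mm from the pivot, 42 mm above the table; it moves over the black ticks of the arc scale, one per 0.05 rad, longer every 0.2 rad
- marker (a joint): marker value, rad, measured exactly like the lever's: equal values mean the needles are in line. Range 0 to 0.82; starts at 0.62 to 0.80 (far +y end). It slides on an arc about the pivot, drags with about 1.5 N and stays where it is left
- knob (a point): point on the axis of the marker's upright yellow knob, 62 mm above the table; the knob is round, 18 mm in diameter, 190 mm from the pivot, and stands from 22 to 75 mm above the table on a foot 30 mm by 22 mm; a red needle points from it to the pivot
- chip_a: loose bark chip with lichen on its upper edge, 36 mm wide (x), 24 mm high (z), 20 to 45 g; origin: middle of its flat back's lower edge; its thickness (5 to 22 mm, differs from chip to chip, not given) grows towards its -y. One of the four chips, drawn anew each time, stands in the jaw with its back on the anvil, the others in the rack
- chip_b: loose bark chip with lichen on its upper edge, 36 mm wide (x), 24 mm high (z), 20 to 45 g; origin: middle of its flat back's lower edge; its thickness (5 to 22 mm, differs from chip to chip, not given) grows towards its -y. One of the four chips, drawn anew each time, stands in the jaw with its back on the anvil, the others in the rack
- chip_c: loose bark chip with lichen on its upper edge, 36 mm wide (x), 24 mm high (z), 20 to 45 g; origin: middle of its flat back's lower edge; its thickness (5 to 22 mm, differs from chip to chip, not given) grows towards its -y. One of the four chips, drawn anew each time, stands in the jaw with its back on the anvil, the others in the rack
- chip_d: loose bark chip with lichen on its upper edge, 36 mm wide (x), 24 mm high (z), 20 to 45 g; origin: middle of its flat back's lower edge; its thickness (5 to 22 mm, differs from chip to chip, not given) grows towards its -y. One of the four chips, drawn anew each time, stands in the jaw with its back on the anvil, the others in the rack
- dish: closed clear petri dish, 94 mm in diameter, 18 mm high, origin under its centre; bystander beside the gauge
- jar: amber specimen jar, 48 mm in diameter, 65 mm high, origin under its centre; bystander beside the gauge
There are look-alikes about, which are no part of the job. What is shaped like the chip_d but blue is not meant.

How it is judged:
On the way:
1. the lever is pressed firm on the chip in the jaw (over 7 N at the jaw, which is about 6 N in all at the handle), the marker still parked (((horizontal distance between chip_a and anvil below 0.008 m and contact force between lever and chip_a above 7 N) or (horizontal distance between chip_b and anvil below 0.008 m and contact force between lever and chip_b above 7 N) or (horizontal distance between chip_c and anvil below 0.008 m and contact force between lever and chip_c above 7 N) or (horizontal distance between chip_d and anvil below 0.008 m and contact force between lever and chip_d above 7 N)) and value of joint marker above 0.58 rad), for 0.2 s.
At the end, for the whole second after the job is handed in: the lever, let go, still holds the chip in the jaw against the anvil (at least 1.5 N, chip within 8 mm of its place), and the marker's needle is in line with the lever's within 0.03 rad (4.5 mm at the needles), both at rest (((horizontal distance between chip_a and anvil below 0.008 m and contact force between lever and chip_a above 1.5 N) or (horizontal distance between chip_b and anvil below 0.008 m and contact force between lever and chip_b above 1.5 N) or (horizontal distance between chip_c and anvil below 0.008 m and contact force between lever and chip_c above 1.5 N) or (horizontal distance between chip_d and anvil below 0.008 m and contact force between lever and chip_d above 1.5 N)) and angle between the x axis of needle and the x axis of knob, either way round below 0.03 rad and velocity of joint marker between -0.02 and 0.02 rad/s and velocity of joint lever between -0.02 and 0.02 rad/s); the robot touches nothing.
It fails at once if the chip is crushed: the jaw presses it with more than 48 N (over 20 N at the handle) (contact force between lever and chip_a above 48 N or contact force between lever and chip_b above 48 N or contact force between lever and chip_c above 48 N or contact force between lever and chip_d above 48 N).
It fails at once if a chip is displaced by more than 12 mm (distance of any of chip_a, chip_b, chip_c, chip_d from where it was at the start of the episode above 0.012 m).
It fails at once if the dish or the jar is moved by more than 20 mm (distance of any of dish, jar from where it was at the start of the episode above 0.02 m).
It also fails if it takes over 72 s, if anything falls off the work surface, if the arm or the gripper's body presses on something with over 40 N, if the wrist force passes 120 N, or if a joint passes its speed limit or range.

ROBOT

A 7-joint arm with a two-finger parallel gripper is mounted at the origin on the work surface. World frame = base frame: x ahead of the robot, y to its left, z up, the work surface at z = 0. Lengths are in m, angles in rad, forces in N, time in s.
With the tool pointing down it reaches from about 0.425 to 0.875 m from the base axis. Payload 8.4 kg.
Tool frame: the origin (TCP) lies midway between the tips of the shut fingers; the grasp point (between the pads) lies 19 mm behind it (bot.grip_depth is the distance from the TCP to the grasp point, in m); x points along the fingers, z is the direction in which the jaws open and shut, and the axes are right-handed (so a half turn about x gives the same grasp; the last joint's range is limited). The gripper opens to 87 mm and grips with 3 to 60 N. Pads are 19 mm wide; open, the fingers measure 117 mm over their backs; the gripper's body (75 mm by 190 mm) begins 51 mm behind the grasp point.
Start: joints at [-1.393, 0.333, 0.04, 1.465, -0.013, 1.343, -0.059], TCP at [0.178, 0.625, 0.223] pointing down, gripper open.
Joint ranges: [-2.58, 2.58], [-0.38, 2.09], [-1.3, 1.39], [0.25, 2.4], [-1.5, 4.64], [0.08, 2.09], [-2.65, 2.65]. Speed limits (rad/s): [2.22, 2.22, 2.79, 2.79, 3.14, 3.14, 3.14].

INTERFACE

Orientations are given as a unit quaternion [w, x, y, z].
In Python, from station import bot gives the robot as it stands.
- The arm moves only by the tool carry_out, never from a script. Its argument "series" is a list of rows, each a list of 7 numbers: the shift along the tool's x, y, z in cm, then the turn, a rotation vector about the tool's x, y, z in rad, then the finger opening in cm, from 0 to 8.7. A call has 1 to 20 rows; each row shifts and turns the pose as measured when the row begins, along the tool's axes as they then stand; what a row does not reach is not made up. A row lasts 1/12 s, in which the tool goes at most 41.7 mm and 7.16 degrees, less where a joint would pass 70% of its speed; a pose out of reach is approached as far as the arm can. A call with a gripper value outside its range is refused whole. The fingers move at their own pace and stop on an object; the grip force is fixed at half the most. Time passes only in rows, so rows that do not move let the fingers close. It gives the time, the measured TCP pose, the force and the opening at its end, in the units of the state.
- bot.get_state(): the state, without advancing time (a new reading comes with each control period).
- bot.snapshot(name): name is "scene" or "top" or "wrist"; returns a dict with "image" (420x560x3 uint8, red, green, blue), "K" (3x3 intrinsics, pixels), "cam_to_world" (4x4, takes a point from camera to world coordinates). Camera axes: x right, y down, z forward; pixel columns grow to the right and rows downward; lengths in m; the calibration is good to about 2 mm. A picture is of the moment at which its call begins. There is no depth.
- bot.job_done(): hands the job in, once; it reports no verdict.
Trained networks look in a picture, given as the dict that the camera call returned (one of the last four; its "shot" number tells which), for a name from the list of things; names that differ only in an ending like _2 or _b are one class to them, and where a whole thing is asked for, a point or a joint stands for the part that bears it (a point fixed in the world has none). Each returns a list of dicts, best first, with "p" (0 to 1); they miss things now and then, are a little off and sometimes report something else, mostly with a low value. They report only what shows in the picture. A call takes as long as a camera call. They do not tell look-alikes from the thing itself.
- bot.recognise(name, picture): "pixel" ([column, row] in pixels, amid what is visible of it).
- bot.silhouettes(name, picture): "pixels" (420x560 bool, what is visible of it) and "pixel" ([column, row] in pixels, amid what is visible of it).
The state is a dict: "time": time; "qpos": joint angles; "qd": joint speeds; "joint_efforts": joint torques, N m; "tcp_pos": TCP position; "tool_rot": TCP orientation; "ft_force": force on the tool from outside, world axes, zero at the start; "torque": the same for the moment, N m; "opening": finger opening in m.
Only numpy, scipy, OpenCV 4.12 (cv2) and the standard library are available. Lean on these libraries where they do the work, as an engineer would, in place of code of your own. Each camera call takes 0.05 s, during which the arm holds its last target.

## Working session

There is one attempt and no reset: what is moved stays moved. The work goes in short steps, Python scripts to look and compute and a tool call to move; the robot and the scene stay as the last step left them, time stands still between calls to the robot, and variables do not carry over. Pictures are saved under pics/ and viewed, and the job is handed in when it is done.

Besides the shell and the picture viewer there is one more tool, called by a JSON object that holds its "api" and its "payload", one argument or row to a line. carry_out: Moves the arm, as the interface text tells. Its arguments: {"type":"object","properties":{"series":{"type":"array","items":{"type":"array","items":{"type":"number"}}}},"required":["series"]}

```bash
mkdir -p pics; ls
cat > h.py <<'E'
import numpy as np, cv2
from station import bot
def save(pic,name,crop=None,scale=1):
    im=pic["image"][:,:,::-1]
    if crop: c0,r0,c1,r1=crop; im=im[r0:r1,c0:c1]
    if scale!=1: im=cv2.resize(im,None,fx=scale,fy=scale,interpolation=cv2.INTER_CUBIC)
    cv2.imwrite("pics/"+name+".png",np.ascontiguousarray(im))
def ray(pic,px):
    K=np.array(pic["K"]);T=np.array(pic["cam_to_world"])
    d=T[:3,:3]@np.linalg.inv(K)@np.array([px[0],px[1],1.0]);return T[:3,3],d
def at_z(pic,px,z):
    o,d=ray(pic,px);return o+d*(z-o[2])/d[2]
def proj(pic,p):
    K=np.array(pic["K"]);T=np.linalg.inv(np.array(pic["cam_to_world"]))
    c=T[:3,:3]@np.array(p)+T[:3,3];u=K@c;return u[:2]/u[2]
E
python3 - <<'E'
from h import *
s=bot.get_state()
for k,v in s.items(): print(k,np.round(v,4))
for n in ["scene","top"]:
    p=bot.snapshot(n); save(p,n+"0")
    print(n,np.round(p["cam_to_world"],3).tolist(),np.round(p["K"],1).tolist())
    for t in ["gauge","handle","needle","knob","chip_a","dish","jar","lever","marker","pivot","anvil"]:
        try: print(t,[(np.round(d["pixel"],1).tolist(),round(d["p"],2)) for d in bot.recognise(t,p)][:6])
        except Exception as e: print(t,e)
E
```

```text
pics
time 0.0
qpos [-1.3932  0.3339  0.0399  1.4663 -0.0134  1.3433 -0.0585]
qd [ 0.0009 -0.0006  0.      0.001  -0.0007 -0.0008  0.0008]
joint_efforts [-4.00000e-04 -6.56364e+01  1.33540e+00 -4.03789e+01 -5.96000e-02
  4.52000e-02  2.00000e-04]
tcp_pos [0.1775 0.6248 0.2217]
tool_rot [ 0.5638 -0.4266  0.5646  0.4259]
ft_force [ 0.3394 -0.1549 -0.1965]
torque [-0.0029 -0.0475 -0.0403]
opening 0.0867
scene [[0.794, 0.507, -0.336, 0.859], [0.608, -0.655, 0.448, -0.291], [0.007, -0.56, -0.829, 0.704], [0.0, 0.0, 0.0, 1.0]] [[386.7, 0.0, 272.7], [0.0, 386.7, 213.5], [0.0, 0.0, 1.0]]
gauge [([234.9, 280.1], 0.8)]
handle [([238.7, 278.8], 0.88)]
needle [([235.9, 282.3], 0.75)]
knob []
chip_a [([271.9, 227.3], 0.74), ([251.9, 266.9], 0.67), ([248.6, 161.9], 0.56), ([249.8, 216.8], 0.5), ([233.8, 202.8], 0.42)]
dish [([183.9, 396.3], 0.87), ([236.5, 279.0], 0.33)]
jar [([315.3, 192.3], 0.93), ([235.4, 277.8], 0.57), ([274.1, 228.9], 0.49)]
lever [([238.8, 279.9], 0.67)]
marker [([213.6, 221.0], 0.66), ([231.5, 201.8], 0.48)]
pivot [([234.5, 280.2], 0.87)]
anvil [([234.3, 280.0], 0.61), ([216.0, 218.7], 0.23)]
top [[-0.021, -0.998, 0.064, 0.514], [-0.999, 0.02, -0.026, 0.045], [0.024, -0.064, -0.998, 1.186], [0.0, 0.0, 0.0, 1.0]] [[538.5, 0.0, 288.0], [0.0, 538.5, 215.0], [0.0, 0.0, 1.0]]
gauge [([321.0, 208.7], 0.82)]
handle [([338.4, 194.6], 0.76)]
needle [([334.3, 192.2], 0.57)]
knob [([303.8, 251.6], 0.51), ([335.1, 195.6], 0.23)]
chip_a [([276.5, 230.6], 0.72), ([220.1, 283.7], 0.51), ([269.9, 205.7], 0.47)]
dish [([331.9, 192.5], 0.6), ([424.8, 167.1], 0.57)]
jar [([208.4, 197.7], 0.97)]
lever [([334.3, 193.6], 0.87)]
marker [([304.6, 254.7], 0.48)]
pivot [([321.1, 207.8], 0.61)]
anvil [([325.2, 207.4], 0.7)]
```

View pics/scene0.png

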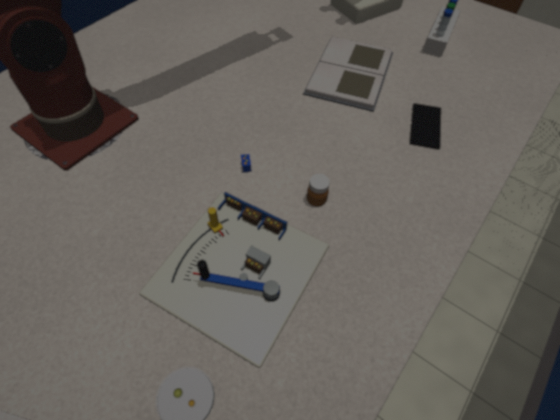

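View pics/top0.png

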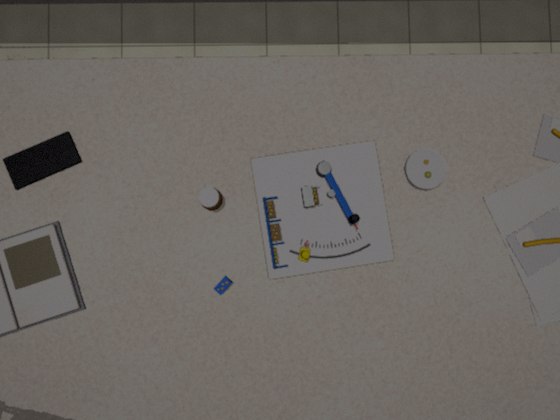

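The top view shows the plate with corners near (251,157), (376,141), (393,262) and (268,277). The pivot is at (324,168), the handle at (354,218), the knob at (305,254) and the jaw's chip at about (315,197). The rack with three chips is on the left at x≈270. The blue chip-like thing at (223,285) lies off the gauge and is not meant.

Run:
```python
from h import *
p=bot.snapshot("top"); save(p,"topc",(240,130,400,290),4.5/1.2)
# plate by threshold
im=p["image"]
import json
np.save("top.npy",im); 
q=bot.snapshot("scene"); save(q,"scenec",(140,180,340,370),3.2)
for n,pic in (("top",p),("scene",q)):
    for t in ["gauge","lever","marker","handle","knob"]:
        for d in bot.silhouettes(t,pic)[:1]:
            m=d["pixels"]; ys,xs=np.nonzero(m)
            print(n,t,round(d["p"],2),d["pixel"],m.sum(),xs.min(),xs.max(),ys.min(),ys.max())
            if t=="gauge":
                c=max(cv2.findContours(m.astype(np.uint8),0,2)[0],key=cv2.contourArea)
                b=cv2.boxPoints(cv2.minAreaRect(c)); print(b.tolist())
                print([np.round(at_z(pic,x,0.012),4).tolist() for x in cv2.approxPolyDP(c,12,True)[:,0]])
```

```text
top gauge 0.9 [323.7, 208.2] 15072 250 393 140 278
[[249.0293426513672, 157.1956329345703], [375.6307678222656, 138.2053985595703], [393.90216064453125, 260.01470947265625], [267.3007507324219, 279.00494384765625]]
[[0.7493, -0.1772, 0.012], [0.7138, 0.0953, 0.012], [0.4529, 0.0563, 0.012], [0.4925, -0.213, 0.012]]
top lever 0.59 [333.8, 193.1] 716 317 358 161 227
top marker 0.55 [305.3, 255.8] 132 298 309 246 260
top handle 0.89 [335.9, 195.1] 675 317 358 161 224
top knob 0.5 [301.7, 251.5] 132 299 309 246 260
scene gauge 0.81 [236.1, 277.9] 17272 140 328 192 366
[[137.0, 295.0000305175781], [209.9705810546875, 173.3823699951172], [332.0293884277344, 246.61764526367188], [259.0588073730469, 368.23529052734375]]
[[0.4588, 0.064, 0.012], [0.4922, -0.2158, 0.012], [0.7512, -0.1801, 0.012], [0.7158, 0.0909, 0.012]]
scene lever 0.66 [236.7, 279.6] 996 194 278 260 296
scene marker 0.82 [216.1, 220.9] 244 208 222 207 234
scene handle 0.97 [238.7, 279.3] 1015 194 279 260 296
scene knob 0.63 [317.5, 189.4] 618 306 329 174 207
```

View pics/topc.png

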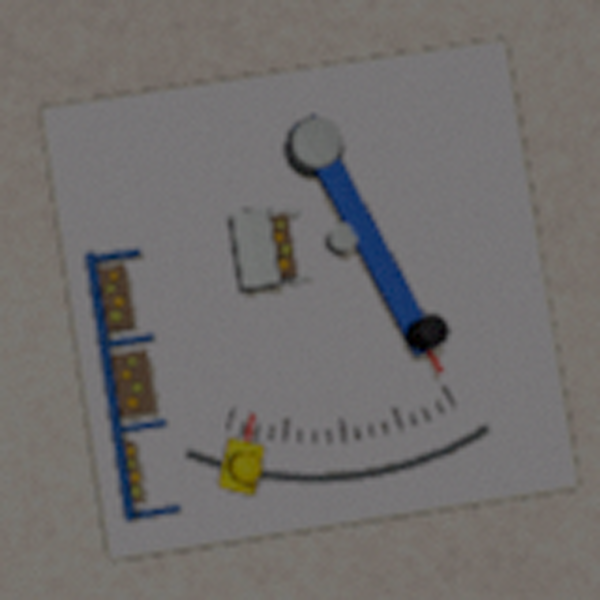

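View pics/scenec.png

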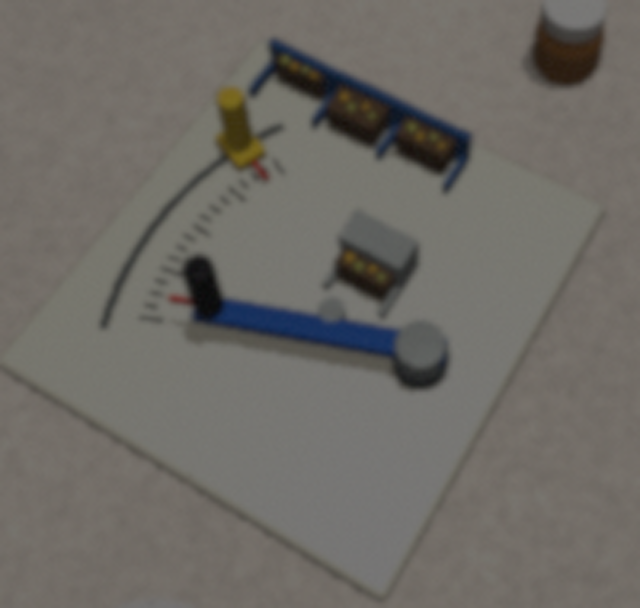

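```bash
cat > fit.py <<'E'
from h import *
from scipy.optimize import least_squares
p=bot.snapshot("top");q=bot.snapshot("scene")
T=lambda x,y:(240+x/3.75,130+y/3.75)
S=lambda x,y:(140+x/3.2,180+y/3.2)
loc=[(.135,.145),(.135,-.135),(-.135,-.135),(-.135,.145)]
tc=[T(43,105),T(508,40),T(580,487),T(110,560)]
sc=[S(605,210),S(385,600),S(0,362),S(258,45)]
def w(v,l,z): 
    c,s=np.cos(v[2]),np.sin(v[2]); return [v[0]+c*l[0]-s*l[1],v[1]+s*l[0]+c*l[1],z]
def f(v): 
    r=[]
    for l,a,b in zip(loc,tc,sc):
        r+=list(proj(p,w(v,l,.012))-a)+list(proj(q,w(v,l,.012))-b)
    return np.array(r)
r=least_squares(f,[.6,-.06,.14]);v=r.x;print("gauge",v,np.round(r.fun,1))
def tri(a,b):
    o1,d1=ray(p,a);o2,d2=ray(q,b)
    d1/=np.linalg.norm(d1);d2/=np.linalg.norm(d2)
    A=2*np.eye(3)-np.outer(d1,d1)-np.outer(d2,d2)
    x=np.linalg.solve(A,o1-d1*(d1@o1)+o2-d2*(d2@o2));return x
def tol(x):
    c,s=np.cos(v[2]),np.sin(v[2]);d=x[:2]-v[:2];return np.round([c*d[0]+s*d[1],-s*d[0]+c*d[1],x[2]],4)
for n,a,b in [("pivotcap",T(315,142),S(422,340)),("handletop",T(432,327),S(198,268)),("needletip",T(439,374),S(170,298)),("knobtop",T(243,464),S(231,97)),("mneedle",T(253,416),S(267,179))]:
    x=tri(a,b);print(n,np.round(x,4),tol(x))
print("tick0 top",[tol(at_z(p,T(*t),.012)) for t in [(452,397),(231,418),(345,430)]])
print("arc ends top",[tol(at_z(p,T(*t),.012)) for t in [(487,429),(188,453),(330,477)]])
print("arc ends sc",[tol(at_z(q,S(*t),.012)) for t in [(103,325),(283,126)]])
E
python3 fit.py
```

```text
gauge [ 0.60301666 -0.06664289  0.1309429 ] [-1.3 -0.9  0.8 -1.4 -0.  -2.  -0.8  1.1  0.7 -0.3 -2.9  0.1 -0.8 -0.1
  0.2 -2.7]
pivotcap [ 0.6873 -0.0632  0.0442] [ 0.084  -0.0076  0.0442]
handletop [ 0.5769 -0.1205  0.0911] [-0.0329 -0.05    0.0911]
needletip [ 0.5534 -0.1309  0.0397] [-0.0576 -0.0572  0.0397]
knobtop [ 0.5043 -0.017   0.0731] [-0.0914  0.0621  0.0731]
mneedle [ 0.5323 -0.0257  0.0142] [-0.0648  0.0498  0.0142]
tick0 top [array([-0.0724, -0.0677,  0.012 ]), array([-0.065 ,  0.0617,  0.012 ]), array([-0.0819, -0.0029,  0.012 ])]
arc ends top [array([-0.0939, -0.085 ,  0.012 ]), array([-0.0813,  0.0895,  0.012 ]), array([-0.1075,  0.01  ,  0.012 ])]
arc ends sc [array([-0.0927, -0.0828,  0.012 ]), array([-0.0786,  0.0911,  0.012 ])]
```

```bash
cat >> h.py <<'E'
from scipy.spatial.transform import Rotation as Ro
G=np.array([0.6030,-0.0666]);YAW=0.131;PIV=np.array([0.0835,-0.007])
def l2w(l):
    c,s=np.cos(YAW),np.sin(YAW);return G+np.array([c*l[0]-s*l[1],s*l[0]+c*l[1]])
def w2l(x):
    c,s=np.cos(YAW),np.sin(YAW);d=np.array(x)[:2]-G;return np.array([c*d[0]+s*d[1],-s*d[0]+c*d[1]])
def pt(v,r): return l2w(PIV+r*np.array([-np.cos(.35-v),-np.sin(.35-v)]))
def RT(s=None):
    s=s or bot.get_state();w=s["tool_rot"];return Ro.from_quat([w[1],w[2],w[3],w[0]])
def shift(target,s=None):
    s=s or bot.get_state();return 100*RT(s).inv().apply(np.array(target)-s["tcp_pos"])
E
python3 - <<'E'
from h import *
print(np.round(RT().as_matrix(),3))
for v in [0,.2,.4]: print(v,pt(v,.125),pt(v,.19))
print(pt(.728,.19), l2w([0,0]))
print("gauge y dir",-np.sin(YAW),np.cos(YAW))
E
```

```text
[[-0.    -0.962  0.273]
 [-0.     0.273  0.962]
 [-1.     0.    -0.   ]]
0 [ 0.57588234 -0.12046602] [ 0.51825772 -0.15053931]
0.2 [ 0.56660161 -0.09729735] [ 0.504151   -0.11532293]
0.4 [ 0.56210877 -0.07274671] [ 0.49732189 -0.07800596]
[ 0.50246538 -0.01617852] [ 0.603  -0.0666]
gauge y dir -0.13062563953108344 0.9914317638128685
```

{"api": "carry_out", "payload": {
  "series": [
    [0.2,-3.7,-1.3,0,0,0,0],
    [0.2,-3.7,-1.3,0,0,0,0],
    [0.2,-3.7,-1.3,0,0,0,0],
    [0.2,-3.7,-1.3,0,0,0,0],
    [0.2,-3.7,-1.3,0,0,0,0],
    [0.2,-3.7,-1.3,0,0,0,0],
    [0.2,-3.7,-1.3,0,0,0,0],
    [0.2,-3.7,-1.3,0,0,0,0],
    [0.2,-3.7,-1.3,0,0,0,0],
    [0.2,-3.7,-1.3,0,0,0,0]
  ]
}}

```text
time: 2.73
tcp_pos: [0.5007, 0.4005, 0.2008]
tool_rot: [0.56, -0.43, 0.559, 0.435]
ft_force: [0.5, 1.4, 0.8]
opening: 0.0283
```

{"api": "carry_out", "payload": {
  "series": [
    [0.2,-2.2,-3.0,0,0,0,0],
    [0.2,-2.2,-3.0,0,0,0,0],
    [0.2,-2.2,-3.0,0,0,0,0],
    [0.2,-2.2,-3.0,0,0,0,0],
    [0.2,-2.2,-3.0,0,0,0,0],
    [0.2,-2.2,-3.0,0,0,0,0],
    [0.2,-2.2,-3.0,0,0,0,0],
    [0.2,-2.2,-3.0,0,0,0,0],
    [0.2,-0.75,-3.5,0,0,0,0],
    [0.2,-0.75,-3.5,0,0,0,0],
    [0.2,-0.75,-3.5,0,0,0,0],
    [0.2,-0.75,-3.5,0,0,0,0],
    [0.2,-0.75,-3.5,0,0,0,0],
    [0.2,-0.75,-3.5,0,0,0,0],
    [0.2,-0.75,-3.5,0,0,0,0],
    [0.2,-0.75,-3.5,0,0,0,0]
  ]
}}

```text
time: 4.07
tcp_pos: [0.6063, -0.1892, 0.1644]
tool_rot: [0.562, -0.431, 0.557, 0.434]
ft_force: [1.2, 0.4, 0.3]
opening: 0.0005
```

{"api": "carry_out", "payload": {
  "series": [
    [0,0,0,-0.1,0,0,0],
    [0,0,0,-0.1,0,0,0],
    [0,0,0,-0.1,0,0,0],
    [0,0,0,-0.1,0,0,0],
    [0,0,0,0,0,0,0]
  ]
}}

```text
time: 4.48
tcp_pos: [0.6024, -0.2044, 0.1643]
tool_rot: [-0.463, 0.536, -0.461, -0.534]
ft_force: [-0.4, -0.3, -0.2]
opening: 0.0007
```

Run:
```python
from h import *
s=bot.get_state();print(np.round(s["qpos"],2),s["opening"],s["tcp_pos"]); print(np.round(RT().as_matrix(),3))
R=RT().as_matrix();print("want turn x", -((97.5-np.degrees(np.arctan2(R[1,2],R[0,2])))*np.pi/180))
print(shift([.582,-.167,.13]),shift([.582,-.167,.058]))
for n in ["scene","wrist"]:
  p=bot.snapshot(n);save(p,n+"1",None,1.4)
```

```text
[-0.09  0.36  0.44  1.6  -0.16  1.22  2.1 ] 0.0006805583868799166 [ 0.60240716 -0.20436796  0.1642626 ]
[[ 0.003 -0.989 -0.145]
 [ 0.001 -0.145  0.989]
 [-1.    -0.003  0.   ]]
want turn x 0.014777474094174159
[3.4232537  1.48749567 3.99200636] [10.62321703  1.51027496  3.98897214]
```

{"api": "carry_out", "payload": {
  "series": [
    [2.5,0.5,0,0,0,0,0],
    [2.5,0.5,0,0,0,0,0],
    [2.5,0.5,0,0,0,0,0],
    [2.0,0,1.0,0,0,0,0],
    [0.5,0,1.5,0,0,0,0],
    [0,0,0.8,0,0,0,0],
    [0,0,0,0,0,0,0]
  ]
}}

```text
time: 5.17
tcp_pos: [0.5851, -0.1711, 0.0618]
tool_rot: [-0.472, 0.53, -0.469, -0.526]
ft_force: [-0.5, 1.0, 0.3]
opening: 0.0005
```

Run:
```python
from h import *
s=bot.get_state();print(s["tcp_pos"],w2l(s["tcp_pos"]),s["ft_force"]); print(np.round(RT().as_matrix(),3))
print(shift([.582,-.167,.058]))
p=bot.snapshot("scene");save(p,"scene2",(140,160,360,370),3)
p=bot.snapshot("wrist");save(p,"wrist2",None,1.2)
```

```text
[ 0.58509135 -0.17107211  0.06176609] [-0.03140194 -0.10123764] [-0.53933126  0.96839602  0.32698215]
[[ 0.007 -0.993 -0.115]
 [-0.    -0.115  0.993]
 [-1.    -0.007 -0.001]]
[0.37438104 0.26313261 0.44024898]
```

View pics/scene2.png

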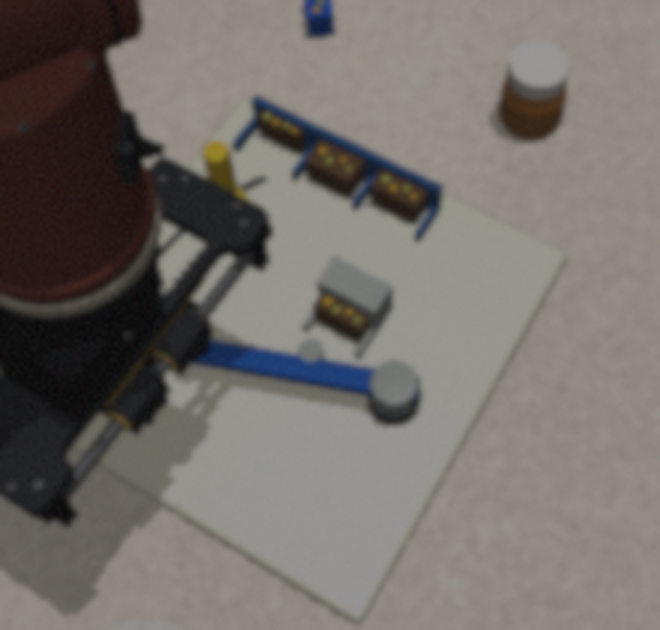

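View pics/wrist2.png

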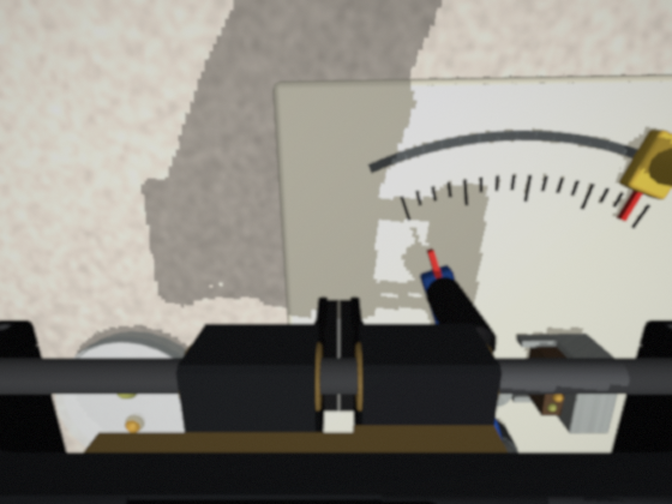

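{"api": "carry_out", "payload": {
  "series": [
    [0.1,0.2,0.4,0,0,0,0],
    [0.1,0.2,0.4,0,0,0,0],
    [0.1,0.1,0.4,0,0,0,0],
    [0.1,0,0.3,0,0,0,0],
    [0,0,0.2,0,0,0,0],
    [0,0,0.2,0,0,0,0]
  ]
}}

```text
time: 5.77
tcp_pos: [0.5802, -0.1566, 0.0619]
tool_rot: [-0.475, 0.531, -0.469, -0.522]
ft_force: [0.2, -0.1, -0.4]
opening: 0.0001
```

{"api": "carry_out", "payload": {
  "series": [
    [0,0,0.2,0,0,0,0],
    [0,0,0.2,0,0,0,0],
    [0,0,0.2,0,0,0,0]
  ]
}}

```text
time: 6.02
tcp_pos: [0.5796, -0.15, 0.062]
tool_rot: [-0.475, 0.531, -0.469, -0.522]
ft_force: [-0.4, 0.6, -0.0]
opening: 0.0009
```

{"api": "carry_out", "payload": {
  "series": [
    [0,0,0.2,0,0,0,0],
    [0,0,0.2,0,0,0,0],
    [0,0,0.2,0,0,0,0]
  ]
}}

```text
time: 6.27
tcp_pos: [0.5789, -0.1435, 0.062]
tool_rot: [-0.475, 0.531, -0.469, -0.522]
ft_force: [0.1, 0.1, 0.6]
opening: 0.0004
```

{"api": "carry_out", "payload": {
  "series": [
    [0,0,0.2,0,0,0,0],
    [0,0,0.2,0,0,0,0],
    [0,0,0.2,0,0,0,0]
  ]
}}

```text
time: 6.52
tcp_pos: [0.5778, -0.1383, 0.0619]
tool_rot: [-0.474, 0.531, -0.47, -0.521]
ft_force: [-2.4, -4.5, 0.8]
opening: 0.0002
```

{"api": "carry_out", "payload": {
  "series": [
    [0,0,0.2,0,0,0,0],
    [0,0,0.2,0,0,0,0]
  ]
}}

```text
time: 6.68
tcp_pos: [0.5765, -0.136, 0.0619]
tool_rot: [-0.474, 0.531, -0.471, -0.521]
ft_force: [-1.7, -4.8, 0.7]
opening: 0.0006
```

{"api": "carry_out", "payload": {
  "series": [
    [0,0,0.2,0,0,0,0],
    [0,0,0.2,0,0,0,0]
  ]
}}

```text
time: 6.85
tcp_pos: [0.5753, -0.1329, 0.0618]
tool_rot: [-0.474, 0.531, -0.472, -0.52]
ft_force: [-2.0, -5.2, 1.3]
opening: 0.0005
```

{"api": "carry_out", "payload": {
  "series": [
    [0,0,0.2,0,0,0,0],
    [0,0,0.2,0,0,0,0]
  ]
}}

```text
time: 7.02
tcp_pos: [0.5744, -0.1291, 0.0617]
tool_rot: [-0.474, 0.531, -0.472, -0.52]
ft_force: [-2.1, -4.3, 0.4]
opening: 0.0008
```

Run:
```python
from h import *
p=bot.snapshot("wrist");save(p,"wrist3",None,1.2)
for i in range(3):
  s=bot.get_state();print(s["tcp_pos"],w2l(s["tcp_pos"]),s["ft_force"],s["torque"]);bot.snapshot("wrist")
```

```text
[ 0.57441148 -0.12847485  0.06162   ] [-0.03642601 -0.0576103 ] [-3.11892069 -4.16851617  0.80421478] [-0.69824601  0.43454188  0.0114803 ]
[ 0.57452566 -0.1285128   0.06166374] [-0.03631777 -0.05766284] [-1.19848566 -2.14941172  0.19381802] [-0.49278699  0.36460538  0.00478816]
[ 0.57464851 -0.12856366  0.06166224] [-0.03620261 -0.05772931] [-0.91460385 -2.64553469  1.13493528] [-0.48786143  0.28089299  0.04051653]
```

View pics/wrist3.png

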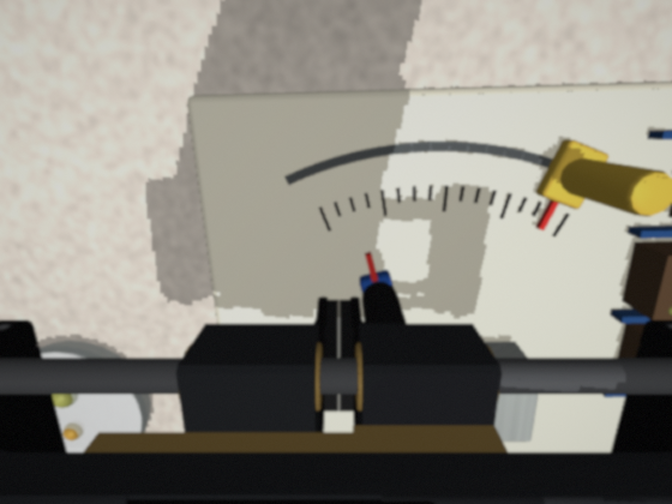

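```bash
cat >> h.py <<'E'
def val(x,r=None):
    l=w2l(x)-PIV; return .35-np.arctan2(-l[1],-l[0]), np.hypot(*l)
E
python3 - <<'E'
from h import *
p=bot.snapshot("wrist")
print(val(at_z(p,(368/1.2,253/1.2),.042)))
print(val(at_z(p,(540/1.2,229/1.2),.0145)))
T=lambda x,y:(240+x/3.75,130+y/3.75)
t=bot.snapshot("top")
print("roller",w2l(at_z(t,T(341,240),.042))-PIV,"front",w2l(at_z(t,T(297,245),.036))-PIV, "left edge roller", w2l(at_z(t,T(326,240),.04))-PIV)
E
```

```text
(np.float64(0.09986433246216547), np.float64(0.14880537300184918))
(np.float64(0.7278935195502165), np.float64(0.15757461773638878))
roller [-0.05798722 -0.00747091] front [-0.05653833  0.01725029] left edge roller [-0.056532    0.00078305]
```

{"api": "carry_out", "payload": {
  "series": [
    [0,0,0.2,0,0,0,0],
    [0,0,0.2,0,0,0,0],
    [0,0,0.2,0,0,0,0],
    [0,0,0.2,0,0,0,0]
  ]
}}

```text
time: 7.65
tcp_pos: [0.5735, -0.1213, 0.0616]
tool_rot: [-0.474, 0.531, -0.473, -0.52]
ft_force: [-2.4, -3.7, 0.5]
opening: 0.0007
```

{"api": "carry_out", "payload": {
  "series": [
    [0,0,0.2,0,0,0,0],
    [0,0,0.2,0,0,0,0],
    [0,0,0.2,0,0,0,0]
  ]
}}

```text
time: 7.9
tcp_pos: [0.5727, -0.1147, 0.0615]
tool_rot: [-0.474, 0.53, -0.473, -0.52]
ft_force: [-2.9, -3.3, 0.6]
opening: 0.0005
```

{"api": "carry_out", "payload": {
  "series": [
    [0,0,0.15,0,0,0,0],
    [0,0,0.15,0,0,0,0]
  ]
}}

```text
time: 8.07
tcp_pos: [0.5723, -0.111, 0.0614]
tool_rot: [-0.474, 0.531, -0.473, -0.52]
ft_force: [-2.5, -3.9, -0.4]
opening: 0.0007
```

{"api": "carry_out", "payload": {
  "series": [
    [0,0,0.15,0,0,0,0],
    [0,0,0.15,0,0,0,0]
  ]
}}

```text
time: 8.23
tcp_pos: [0.5721, -0.1074, 0.0614]
tool_rot: [-0.474, 0.531, -0.472, -0.52]
ft_force: [-3.2, -3.9, 0.6]
opening: 0.0005
```

{"api": "carry_out", "payload": {
  "series": [
    [0,0,0.1,0,0,0,0],
    [0,0,0.1,0,0,0,0]
  ]
}}

```text
time: 8.4
tcp_pos: [0.5719, -0.1049, 0.0614]
tool_rot: [-0.474, 0.531, -0.472, -0.521]
ft_force: [-1.6, -3.0, 0.8]
opening: 0.0004
```

{"api": "carry_out", "payload": {
  "series": [
    [0,0,0.1,0,0,0,0],
    [0,0,0.1,0,0,0,0]
  ]
}}

```text
time: 8.57
tcp_pos: [0.5717, -0.1026, 0.0614]
tool_rot: [-0.474, 0.531, -0.472, -0.521]
ft_force: [-2.1, -3.4, 1.8]
opening: 0.0006
```

{"api": "carry_out", "payload": {
  "series": [
    [0,0,0.1,0,0,0,0],
    [0,0,0.1,0,0,0,0]
  ]
}}

```text
time: 8.73
tcp_pos: [0.5715, -0.1004, 0.0614]
tool_rot: [-0.474, 0.531, -0.472, -0.521]
ft_force: [-1.7, -2.6, 1.1]
opening: 0.0005
```

{"api": "carry_out", "payload": {
  "series": [
    [0,0,0.1,0,0,0,0]
  ]
}}

```text
time: 8.82
tcp_pos: [0.5714, -0.0992, 0.0614]
tool_rot: [-0.474, 0.531, -0.472, -0.521]
ft_force: [-3.0, -3.0, -0.0]
opening: 0.0004
```

Run:
```python
from h import *
p=bot.snapshot("wrist");save(p,"wrist4",None,1.2)
s=bot.get_state();print(s["tcp_pos"],w2l(s["tcp_pos"]),s["ft_force"],s["torque"])
```

```text
[ 0.57140764 -0.09893447  0.06137038] [-0.03554538 -0.02793065] [-1.13550096 -2.99765765  0.22327201] [-0.49530083  0.3881696   0.01791615]
```

View pics/wrist4.png

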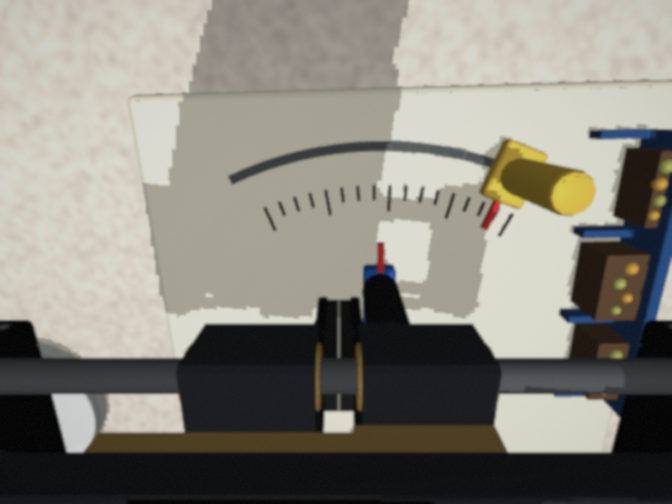

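{"api": "carry_out", "payload": {
  "series": [
    [0,0,0.1,0,0,0,0]
  ]
}}

```text
time: 8.95
tcp_pos: [0.5713, -0.098, 0.0614]
tool_rot: [-0.474, 0.531, -0.472, -0.521]
ft_force: [-1.5, -3.5, 0.8]
opening: 0.0002
```

{"api": "carry_out", "payload": {
  "series": [
    [0,0,0.1,0,0,0,0]
  ]
}}

```text
time: 9.03
tcp_pos: [0.5712, -0.0969, 0.0613]
tool_rot: [-0.474, 0.531, -0.472, -0.521]
ft_force: [-0.9, -2.7, 0.9]
opening: 0.0003
```

{"api": "carry_out", "payload": {
  "series": [
    [0,0,0.1,0,0,0,0]
  ]
}}

```text
time: 9.12
tcp_pos: [0.5711, -0.0958, 0.0614]
tool_rot: [-0.474, 0.531, -0.472, -0.521]
ft_force: [-2.8, -3.1, 0.6]
opening: 0.0003
```

{"api": "carry_out", "payload": {
  "series": [
    [0,0,0.1,0,0,0,0]
  ]
}}

```text
time: 9.2
tcp_pos: [0.571, -0.0947, 0.0614]
tool_rot: [-0.474, 0.531, -0.472, -0.521]
ft_force: [-1.7, -3.3, 0.4]
opening: 0.0006
```

{"api": "carry_out", "payload": {
  "series": [
    [0,0,0.1,0,0,0,0]
  ]
}}

```text
time: 9.28
tcp_pos: [0.5708, -0.0939, 0.0614]
tool_rot: [-0.474, 0.531, -0.472, -0.52]
ft_force: [-1.1, -7.7, 1.2]
opening: 0.0001
```

{"api": "carry_out", "payload": {
  "series": [
    [0,0,0.05,0,0,0,0]
  ]
}}

```text
time: 9.37
tcp_pos: [0.5708, -0.094, 0.0614]
tool_rot: [-0.474, 0.531, -0.473, -0.52]
ft_force: [-1.8, -6.3, 0.5]
opening: 0.0003
```

{"api": "carry_out", "payload": {
  "series": [
    [0,0,0.05,0,0,0,0]
  ]
}}

```text
time: 9.45
tcp_pos: [0.5708, -0.0941, 0.0615]
tool_rot: [-0.474, 0.531, -0.473, -0.52]
ft_force: [-0.8, -4.4, -0.1]
opening: 0.0004
```

{"api": "carry_out", "payload": {
  "series": [
    [0,0,0.12,0,0,0,0],
    [0,0,0.12,0,0,0,0]
  ]
}}

```text
time: 9.62
tcp_pos: [0.5708, -0.094, 0.0615]
tool_rot: [-0.474, 0.532, -0.474, -0.519]
ft_force: [-0.5, -8.1, -1.0]
opening: 0.0003
```

{"api": "carry_out", "payload": {
  "series": [
    [0,0,0.15,0,0,0,0]
  ]
}}

```text
time: 9.7
tcp_pos: [0.5707, -0.094, 0.0615]
tool_rot: [-0.474, 0.532, -0.474, -0.518]
ft_force: [-1.3, -8.4, -0.5]
opening: 0.0009
```

{"api": "carry_out", "payload": {
  "series": [
    [0,0,0.15,0,0,0,0]
  ]
}}

```text
time: 9.78
tcp_pos: [0.5707, -0.094, 0.0616]
tool_rot: [-0.474, 0.532, -0.475, -0.517]
ft_force: [-0.4, -7.7, -0.6]
opening: 0.0007
```

{"api": "carry_out", "payload": {
  "series": [
    [0,0,0.19,0,0,0,0],
    [0,0,0.19,0,0,0,0]
  ]
}}

```text
time: 9.95
tcp_pos: [0.5707, -0.094, 0.0616]
tool_rot: [-0.474, 0.533, -0.476, -0.515]
ft_force: [0.2, -8.9, -2.0]
opening: 0.0006
```

{"api": "carry_out", "payload": {
  "series": [
    [0,0,0.19,0,0,0,0],
    [0,0,0.19,0,0,0,0]
  ]
}}

```text
time: 10.12
tcp_pos: [0.5707, -0.0942, 0.0617]
tool_rot: [-0.473, 0.534, -0.478, -0.512]
ft_force: [0.5, -8.6, -1.4]
opening: 0.0005
```

Run:
```python
from h import *
p=bot.snapshot("wrist");save(p,"wrist5",None,1.2)
for i in range(2):
  s=bot.get_state();print(s["tcp_pos"],w2l(s["tcp_pos"]),s["ft_force"],s["torque"]);t=bot.snapshot("scene")
save(t,"scene5",(140,160,360,370),3)
```

```text
[ 0.5707535  -0.09417051  0.0617121 ] [-0.03557162 -0.02312206] [  0.41625141 -10.53906312  -1.30159604] [-1.9071083  -0.01625261  0.08574447]
[ 0.57075342 -0.09419938  0.06172653] [-0.03557547 -0.02315067] [ 0.01545116 -9.05062626 -1.35633895] [-1.80458696 -0.0607751   0.00619871]
```

View pics/wrist5.png

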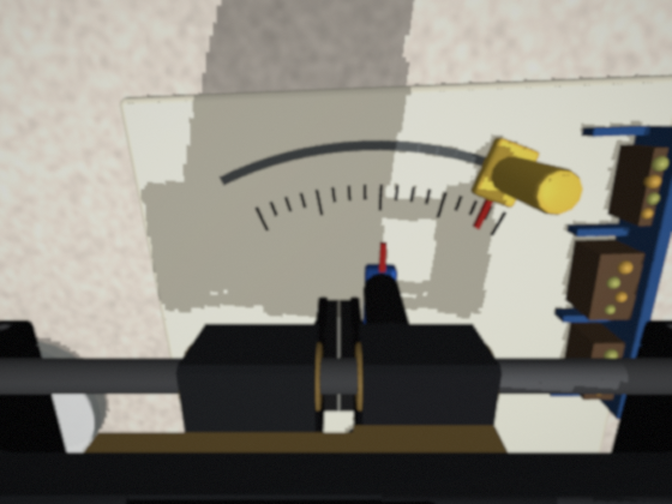

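View pics/scene5.png

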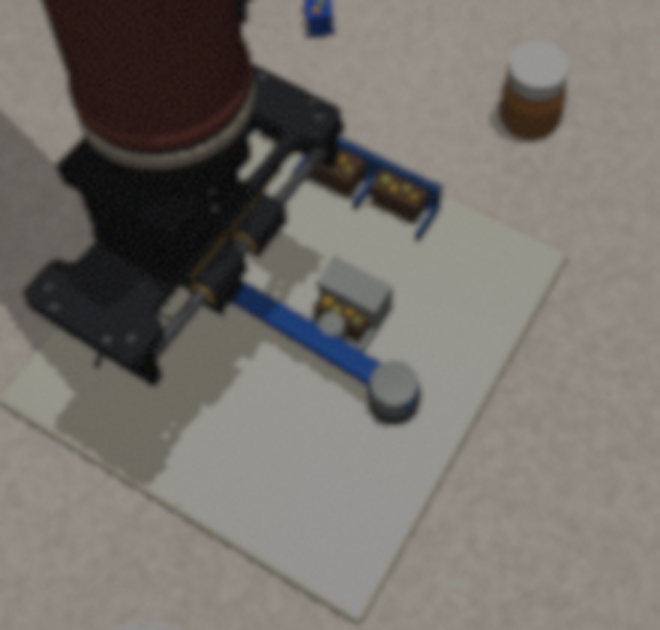

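The view shows the roller pressed on the chip at (332,322), and the force held at about 9 N for over 0.3 s. Next I back off.

{"api": "carry_out", "payload": {
  "series": [
    [0,0,-0.2,0,0,0,0],
    [0,0,-0.4,0,0,0,0],
    [0,0,-1,0,0,0,0],
    [0,0,-1,0,0,0,0],
    [-1,0,-0.5,0,0,0,0],
    [-3,0,0,0,0,0,0],
    [-3,0,0,0,0,0,0],
    [0,0,0,0,0,0,0]
  ]
}}

```text
time: 10.93
tcp_pos: [0.573, -0.1256, 0.1357]
tool_rot: [-0.474, 0.533, -0.477, -0.513]
ft_force: [1.1, -0.8, 1.0]
opening: 0.0005
```

Run:
```python
from h import *
s=bot.get_state();print(s["tcp_pos"],w2l(s["tcp_pos"]),s["ft_force"],np.round(s["qpos"],2)); print(np.round(RT().as_matrix(),3))
# rotation vector (tool frame) to ideal: x down, z gauge +y
zc=np.array([-np.sin(YAW),np.cos(YAW),0]);xc=np.array([0,0,-1.]);M=np.column_stack([xc,np.cross(zc,xc),zc])
print("rot",(RT().inv()*Ro.from_matrix(M)).as_rotvec())
p=bot.snapshot("wrist");save(p,"wrist6",None,1.2)
q=bot.snapshot("scene");save(q,"scene6",(140,160,340,310),3.5)
```

```text
[ 0.57301816 -0.12562498  0.13574944] [-0.03743512 -0.05460284] [ 1.0616105  -0.82217843  1.04204029] [-0.24  0.26  0.44  1.77 -0.1   1.11  1.89]
[[ 0.017 -0.995 -0.095]
 [-0.022 -0.095  0.995]
 [-1.    -0.015 -0.024]]
rot [-0.0359201  -0.02419539  0.01462401]
```

View pics/wrist6.png

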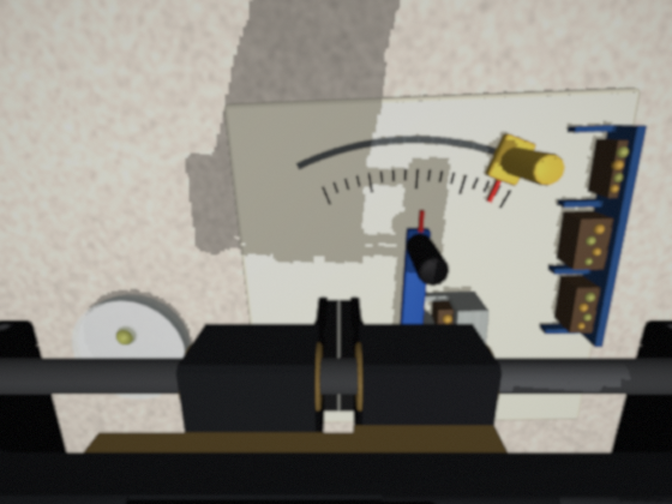

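View pics/scene6.png

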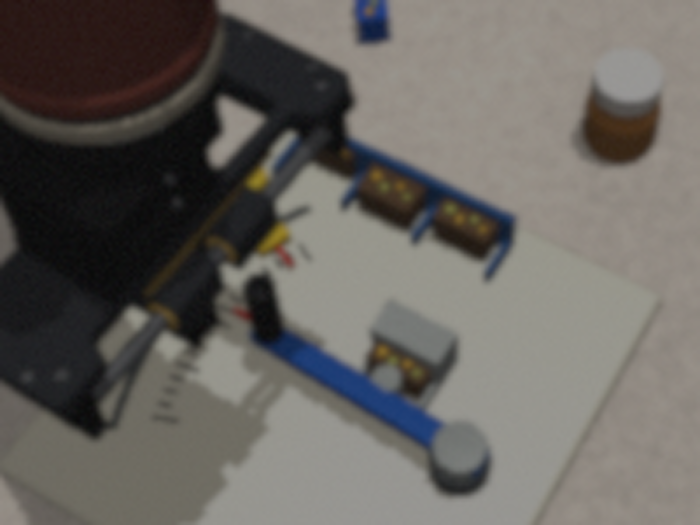

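Run:
```python
from h import *
p=bot.snapshot("wrist")
print(val(at_z(p,(421/1.2,211/1.2),.042)),val(at_z(p,(491/1.2,201/1.2),.0145)))
v=.378
for z in [.136,.053]:
  print(shift(np.append(l2w([-.094,.105]),z)))
```

```text
(np.float64(0.38085398629055056), np.float64(0.15083981895066345)) (np.float64(0.7218699135506453), np.float64(0.1611674077449184))
[-0.96717661  5.9730893  15.60346981]
[ 7.33032626  6.04827387 15.79266124]
```

{"api": "carry_out", "payload": {
  "series": [
    [0,2.0,3.0,-0.012,-0.008,0.005,0],
    [0,2.0,3.0,-0.012,-0.008,0.005,0],
    [0,1.6,3.0,-0.012,-0.008,0.005,0],
    [0,0,3.5,0,0,0,0],
    [0,0,3.3,0,0,0,0],
    [0,0,0,0,0,0,0]
  ]
}}

```text
time: 11.58
tcp_pos: [0.4893, 0.0288, 0.1231]
tool_rot: [0.463, -0.527, 0.471, 0.535]
ft_force: [-0.0, -0.0, 0.3]
opening: 0.0003
```

Run:
```python
from h import *
s=bot.get_state();print(s["tcp_pos"],w2l(s["tcp_pos"]),s["ft_force"],np.round(s["qpos"],2))
print(shift(np.append(l2w([-.095,.105]),.053)))
zc=np.array([-np.sin(YAW),np.cos(YAW),0]);xc=np.array([0,0,-1.]);M=np.column_stack([xc,np.cross(zc,xc),zc])
print("rot",(RT().inv()*Ro.from_matrix(M)).as_rotvec())
p=bot.snapshot("wrist");save(p,"wrist7",None,1.2)
q=bot.snapshot("scene");save(q,"scene7",(140,160,340,310),3.5)
```

```text
[0.48933956 0.02879947 0.12310964] [-0.10022495  0.10942903] [-0.02049875 -0.04998475  0.33943769] [-0.45  0.1   0.32  1.97 -0.03  1.09  1.58]
[ 7.00139025 -0.63649832 -0.44517463]
rot [-0.00282505  0.0005579  -0.01609235]
```

View pics/wrist7.png

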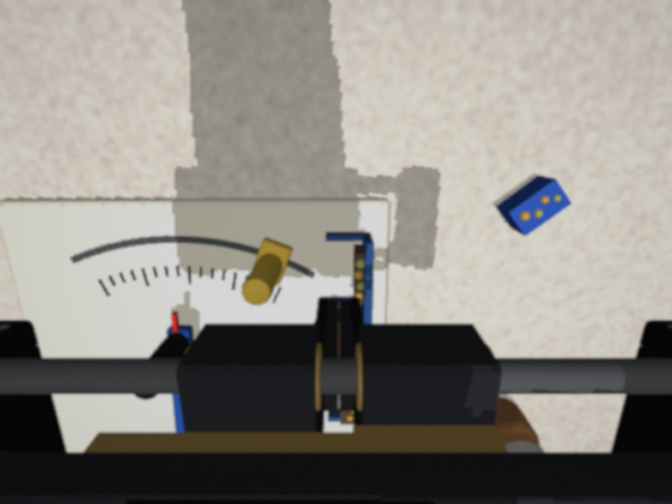

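View pics/scene7.png

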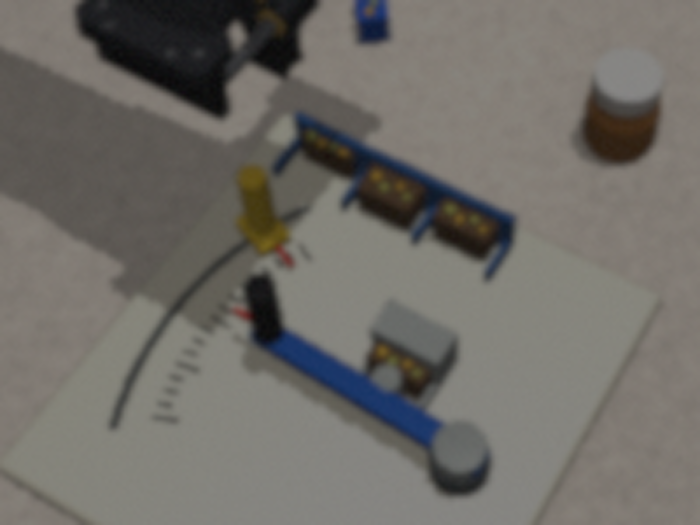

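{"api": "carry_out", "payload": {
  "series": [
    [2.3,-0.3,-0.2,0,0,-0.008,0],
    [2.3,-0.3,-0.2,0,0,-0.008,0],
    [2.0,0,0,0,0,0,0],
    [0,0,0,0,0,0,0]
  ]
}}

```text
time: 12.02
tcp_pos: [0.4979, 0.0152, 0.055]
tool_rot: [-0.469, 0.531, -0.469, -0.528]
ft_force: [-0.5, 0.6, 0.2]
opening: 0.0006
```

{"api": "carry_out", "payload": {
  "series": [
    [0,0,-0.3,0,0,0,0],
    [0,0,-0.3,0,0,0,0],
    [0,0,-0.3,0,0,0,0],
    [0,0,-0.3,0,0,0,0]
  ]
}}

```text
time: 12.35
tcp_pos: [0.4999, -0.0009, 0.0563]
tool_rot: [-0.469, 0.53, -0.471, -0.527]
ft_force: [-1.6, 3.0, -1.5]
opening: 0.0006
```

{"api": "carry_out", "payload": {
  "series": [
    [0,0.05,-0.3,0,0,0,0],
    [0,0.05,-0.3,0,0,0,0],
    [0,0.05,-0.3,0,0,0,0],
    [0,0.05,-0.3,0,0,0,0]
  ]
}}

```text
time: 12.68
tcp_pos: [0.4996, -0.0136, 0.0582]
tool_rot: [-0.47, 0.53, -0.47, -0.527]
ft_force: [-1.7, 1.7, -0.9]
opening: 0.0008
```

Run:
```python
from h import *
s=bot.get_state();print(s["tcp_pos"],w2l(s["tcp_pos"]),s["ft_force"],np.round(s["qpos"],2))
p=bot.snapshot("wrist");save(p,"wrist8",None,1.2)
```

```text
[ 0.49963747 -0.0135744   0.05821613] [-0.0955504   0.06607306] [-1.7460323   1.71660727 -0.89538175] [-0.38  0.19  0.35  2.03 -0.08  0.94  1.69]
```

View pics/wrist8.png

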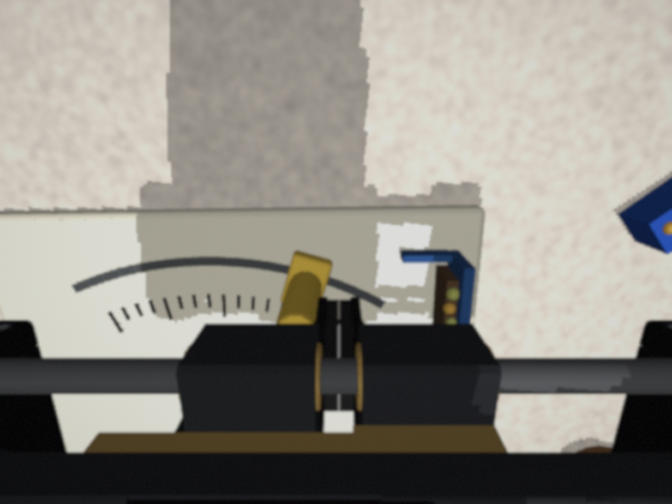

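{"api": "carry_out", "payload": {
  "series": [
    [0.06,0.12,-0.3,0,0,0,0],
    [0.06,0.12,-0.3,0,0,0,0],
    [0.06,0.1,-0.3,0,0,0,0],
    [0.06,0.1,-0.3,0,0,0,0],
    [0.06,0.1,-0.3,0,0,0,0],
    [0.06,0.1,-0.3,0,0,0,0],
    [0.06,0.08,-0.3,0,0,0,0],
    [0.06,0.08,-0.3,0,0,0,0],
    [0.06,0.06,-0.3,0,0,0,0],
    [0.06,0.06,-0.3,0,0,0,0]
  ]
}}

```text
time: 13.57
tcp_pos: [0.4955, -0.0479, 0.0531]
tool_rot: [-0.471, 0.531, -0.469, -0.526]
ft_force: [-0.0, 2.4, 1.9]
opening: 0.0004
```

Run:
```python
from h import *
s=bot.get_state();print(s["tcp_pos"],w2l(s["tcp_pos"]),s["ft_force"],np.round(s["qpos"],2))
p=bot.snapshot("wrist");save(p,"wrist9",None,1.2)
q=bot.snapshot("scene");save(q,"scene9",(140,160,340,310),3.5)
```

```text
[ 0.49549465 -0.04787267  0.05310956] [-0.10413795  0.03260983] [-0.02911629  2.40670815  1.9432699 ] [-0.34  0.19  0.37  2.04 -0.08  0.92  1.77]
```

View pics/wrist9.png

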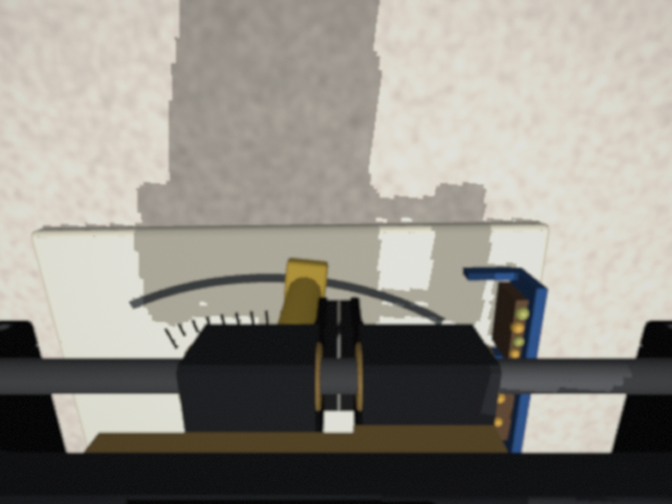

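View pics/scene9.png

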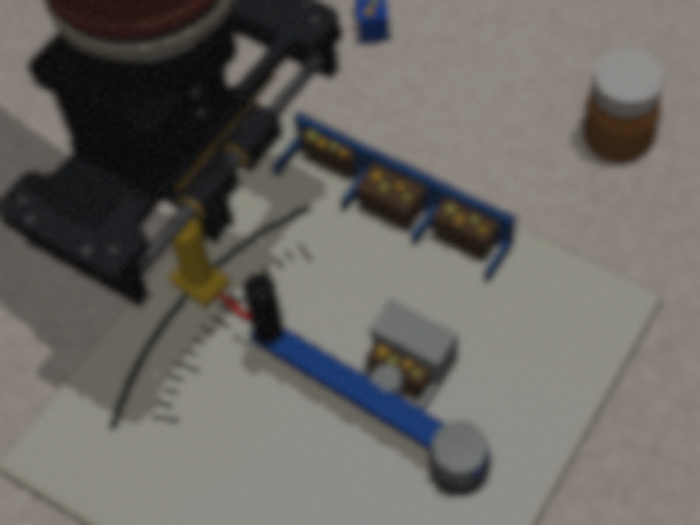

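{"api": "carry_out", "payload": {
  "series": [
    [0,0.04,-0.25,0,0,0,0],
    [0,0.04,-0.25,0,0,0,0],
    [0.03,0.04,-0.25,0,0,0,0],
    [0.03,0,-0.25,0,0,0,0]
  ]
}}

```text
time: 14.0
tcp_pos: [0.4954, -0.0585, 0.0524]
tool_rot: [-0.471, 0.531, -0.469, -0.526]
ft_force: [-1.9, 1.1, 1.4]
opening: 0.0003
```

Run:
```python
from h import *
s=bot.get_state();print(s["tcp_pos"],w2l(s["tcp_pos"]),s["ft_force"])
q=bot.snapshot("scene");save(q,"scene10",(160,190,260,270),7)
```

```text
[ 0.49538547 -0.05847833  0.05241315] [-0.10563156  0.0221093 ] [-1.91064998  1.11401499  1.41870131]
```

View pics/scene10.png

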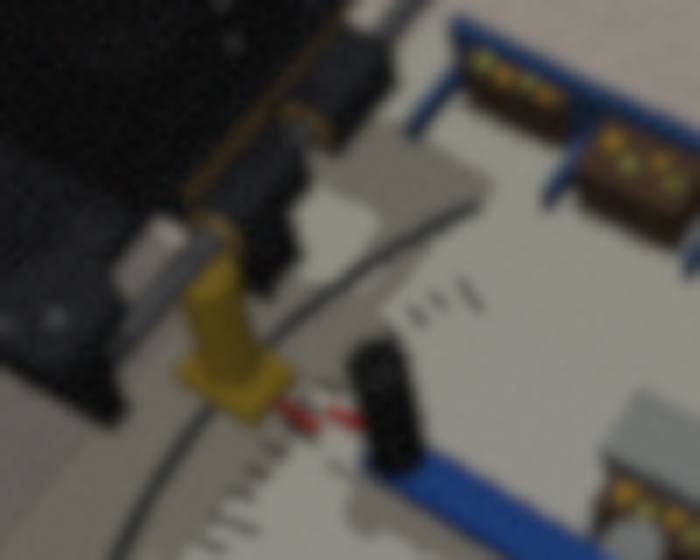

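{"api": "carry_out", "payload": {
  "series": [
    [0,0,-0.2,0,0,0,0]
  ]
}}

```text
time: 14.13
tcp_pos: [0.4955, -0.061, 0.0523]
tool_rot: [-0.471, 0.531, -0.469, -0.526]
ft_force: [-0.6, 2.0, 0.7]
opening: 0.0004
```

{"api": "carry_out", "payload": {
  "series": [
    [0,0,0.4,0,0,0,0],
    [0,0,1,0,0,0,0],
    [0,0,1,0,0,0,0],
    [-3,0,1,0,0,0,0],
    [-3,0,3,0,0,0,0],
    [-3,0,3,0,0,0,0],
    [0,0,4,0,0,0,0],
    [0,0,4,0,0,0,0],
    [0,0,4,0,0,0,0],
    [0,0,3,0,0,0,0],
    [0,0,0,0,0,0,0]
  ]
}}

```text
time: 15.05
tcp_pos: [0.4616, 0.1978, 0.1456]
tool_rot: [-0.472, 0.53, -0.469, -0.525]
ft_force: [-0.1, -0.1, -0.1]
opening: 0.0004
```

Run:
```python
from h import *
s=bot.get_state();print(s["tcp_pos"],w2l(s["tcp_pos"]),s["ft_force"])
q=bot.snapshot("scene");save(q,"scene11",(160,190,300,310),5)
p=bot.snapshot("top");save(p,"top11",(270,150,380,270),5)
```

```text
[0.46157054 0.19781589 0.14555895] [-0.10567817  0.28062463] [-0.13789704 -0.12668877 -0.08547606]
```

View pics/scene11.png

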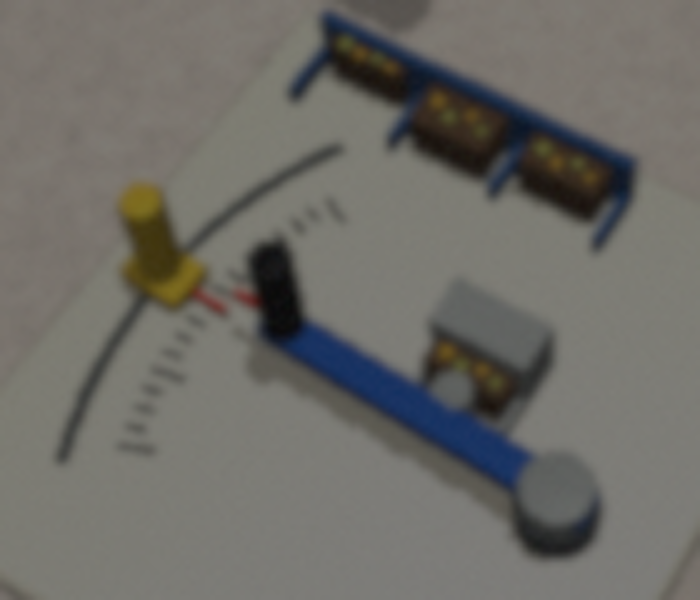

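View pics/top11.png

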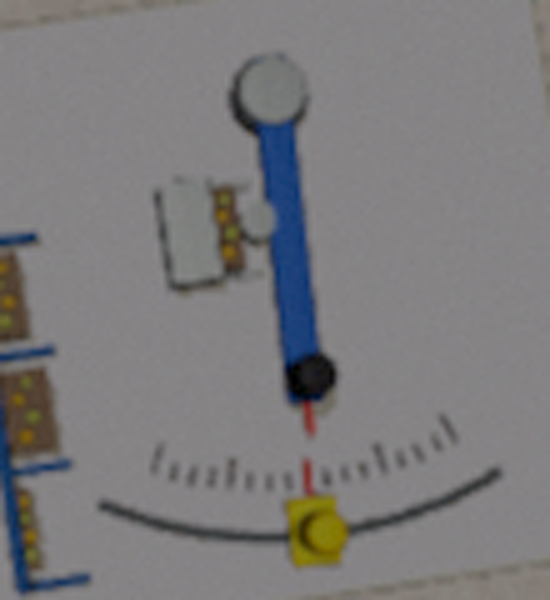

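Run:
```python
from h import *
p=bot.snapshot("top");q=bot.snapshot("scene")
def blobs(pic,kind):
    im=pic["image"].astype(float);r,g,b=im[...,0],im[...,1],im[...,2]
    if kind=="red": w=np.clip(r-np.maximum(g,b)-25,0,None)
    else: w=np.clip(np.minimum(r,g)-b-40,0,None)*(abs(r-g)<60)
    n,l,st,c=cv2.connectedComponentsWithStats((w>0).astype(np.uint8),connectivity=8)
    out=[]
    for i in range(1,n):
        if st[i,4]<3: continue
        ys,xs=np.nonzero(l==i);ww=w[ys,xs];out.append((round((xs*ww).sum()/ww.sum(),2),round((ys*ww).sum()/ww.sum(),2),int(st[i,4])))
    return out
B=((p,"top",(280,210,350,262)),(q,"scene",(160,200,240,275)))
for pic,n,(a,b,c,d) in B:
    for k in ["red","y"]:
        for x in blobs(pic,k):
            if a<x[0]<c and b<x[1]<d:
                print(n,k,x,"z.042",np.round(val(at_z(pic,x[:2],.040)),3),"z.014",np.round(val(at_z(pic,x[:2],.0145)),3),"z.075",np.round(val(at_z(pic,x[:2],.074)),3))
T=lambda x,y:(270+x/5,150+y/5); S=lambda x,y:(160+x/5,190+y/5)
print("top tips: lever",val(at_z(p,T(310,437),.042)),"marker",val(at_z(p,T(307,461),.0145)),"knobtop",val(at_z(p,T(323,533),.075)),"handle",val(at_z(p,T(313,374),.092)))
print("scene tips: lever",val(at_z(q,S(239,295),.042)),"marker",val(at_z(q,S(225,311),.0145)),"knobtop",val(at_z(q,S(141,196),.075)),"handle",val(at_z(q,S(267,252),.092)))
```

```text
top red (np.float64(331.37), np.float64(233.08), 14) z.042 [0.382 0.141] z.014 [0.362 0.14 ] z.075 [0.408 0.141]
top red (np.float64(331.14), np.float64(245.33), 11) z.042 [0.404 0.167] z.014 [0.388 0.167] z.075 [0.426 0.167]
top y (np.float64(333.03), np.float64(255.66), 142) z.042 [0.395 0.189] z.014 [0.381 0.189] z.075 [0.414 0.188]
scene red (np.float64(201.06), np.float64(249.5), 16) z.042 [0.342 0.157] z.014 [0.399 0.169] z.075 [0.252 0.142]
scene red (np.float64(209.04), np.float64(249.16), 12) z.042 [0.4   0.144] z.014 [0.459 0.156] z.075 [0.304 0.13 ]
scene y (np.float64(187.82), np.float64(230.24), 54) z.042 [0.452 0.207] z.014 [0.493 0.221] z.075 [0.389 0.188]
scene y (np.float64(194.64), np.float64(245.9), 81) z.042 [0.344 0.173] z.014 [0.396 0.185] z.075 [0.262 0.157]
top tips: lever (np.float64(0.3821785433079888), np.float64(0.15003655978815125)) marker (np.float64(0.3798859621821621), np.float64(0.15997548522400173)) knobtop (np.float64(0.3989005827311625), np.float64(0.19028686176961698)) handle (np.float64(0.3900052581664823), np.float64(0.125215372516157))
scene tips: lever (np.float64(0.3876259439226837), np.float64(0.14549956953967544)) marker (np.float64(0.39559502398391144), np.float64(0.15807281500275147)) knobtop (np.float64(0.398699050213528), np.float64(0.18853074532682992)) handle (np.float64(0.3977634315689342), np.float64(0.12544003580251467))
```

```bash
python3 -c "
from station import bot
print(bot.get_state()['time']);print(bot.job_done())"
```

```text
15.25
the job is handed in; nothing more can be done
None
```

The chip is clamped in the gauge, the marker is set beside the lever's needle, and I handed the job in at 15.25 s.

- **Lever:** I pressed it with shut fingers. The force rose from about 3 N of drag to 8–10 N on the chip, was held for more than 0.3 s, and then I backed away.
- **Marker:** I then pushed it from the +y side until its needle was in line with the lever's.
- **Last checks:** The roller still rests on the chip.

| Camera view | Lever (rad) | Marker (rad) |
|---|---|---|
| top | 0.382 | 0.388 |
| scene | 0.400 | 0.399 |

- **Agreement:** The two views differ from each other by up to about 0.02 rad in absolute value. Within each view the needles agree to 0.01 rad, against the limit of 0.03. Hand-picked points on the knob and handle also agreed to about 0.01 rad in each view.
- **Surroundings:** The rack chips, dish and jar were not touched, and the gripper is clear of everything.
- **Not checked:** I could not measure the holding force on the chip after letting go. I infer it from the lever staying in place against the chip.

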